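# Load the square arbor and jog it

## Task

Dip the tip of the orange-handled dabber into the paste in the small round dish, then touch the tip gently to the top end of the arbor's square shaft, and put the dabber back upright in its stand. After the dab, slide every square-bored wheel lying on the bench fully down onto the square shaft, one on top of another in any order. When all the wheels are on, turn the spring-return knob on the grey box clockwise to its stop, then let go so that it springs back; knock nothing over.

Things in the scene. Friction and masses are not known exactly. Their poses are not given: they have to be found in the camera images.
- arbor: fixed stand: round grey foot 90 mm diameter and 12 mm high, a round dark seat 38 mm diameter up to 20 mm, and on it a vertical steel shaft 16 mm square. The shaft is full width up to 64 mm and tapers to an 11 mm square end at 70 mm. Origin: centre of the underside, on the shaft axis; x and y are normal to the sides of the square, z up. The lowest wheel seats with its underside 20 mm above this origin, each further wheel 14 mm higher; three fit.
- arbor_top (a point): centre of the top end of the square shaft, 70 mm above the arbor's origin (the place to dab while the shaft is still bare)
- wheel_a: brass-coloured wheel lying flat, one way up or the other alike: 46 mm diameter, 14 mm thick, 0.09 kg, with two parallel flats 40 mm apart on its rim and a square through-bore 18.4 mm wide whose sides are parallel to the flats. Origin: centre of the underside, on the bore axis; z up; x is normal to the flats (grip there, closing along x). May be absent.
- wheel_b: dark steel wheel lying flat, one way up or the other alike: 46 mm diameter, 14 mm thick, 0.09 kg, with two parallel flats 40 mm apart on its rim and a square through-bore 18.4 mm wide whose sides are parallel to the flats. Origin: centre of the underside, on the bore axis; z up; x is normal to the flats (grip there, closing along x). May be absent.
- wheel_c: copper-coloured wheel lying flat, one way up or the other alike: 46 mm diameter, 14 mm thick, 0.09 kg, with two parallel flats 40 mm apart on its rim and a square through-bore 18.4 mm wide whose sides are parallel to the flats. Origin: centre of the underside, on the bore axis; z up; x is normal to the flats (grip there, closing along x). May be absent.
- dabber: upright hand tool 120 mm long, 0.06 kg, hanging in its stand: soft-looking grey tip 11 mm diameter (hard to the touch), steel shank 8 mm diameter, steel collar 30 mm diameter from 50 to 54 mm above the tip, orange round handle 17 mm diameter from 54 to 120 mm above the tip (grip it there). Origin: the end of the tip, z up along the tool.
- dabber_tip (a point): lower end of the dabber's tip (same point as the dabber's origin)
- dabber_stand: fixed blue block 60 x 60 x 55 mm with a blind vertical hole 20 mm diameter and 52 mm deep in the middle of its top. The dabber stands in the hole with its collar resting on the block's top, its tip then 5 mm above the bench. Origin: centre of the underside, z up.
- paste_pot: loose round steel dish of dark paste, open on top: 67 mm outer and about 48 mm inner diameter, 30 mm high, 0.07 kg. Its hard inner floor is 4 mm above the underside; the paste offers no resistance, and the tip counts as dipped when its end is lower than 14 mm above the underside. Origin: centre of the underside, z up.
- jog_box: fixed grey control box 84 x 84 x 34 mm with the knob in the middle of its top. Origin: centre of the underside, z up; its x axis is the direction of the knob's bar at rest.
- jog_knob (a joint): turn of the black spring-return knob, rad: 0 at rest, grows clockwise seen from above to a hard stop at 1.047 (60 degrees). The spring takes about 0.13 N m at the stop and returns the knob when it is let go.
- jog_grip (a point): on the knob's axis, 54 mm above the underside of the jog box, mid-height of the knob's upright bar. The bar is 44 mm long (along this point's x), 13 mm thick (y; grip across it) and stands from 38 to 67 mm above the underside of the box, on a round skirt 44 mm diameter whose top is at 39 mm.
- fluid_jar: bystander: small amber jar with a black cap, 46 mm diameter, 71 mm high. Origin: centre of the underside.

How it is judged (in metres and radians):
On the way, in this order (a step that is already met when the one before it is completed fails the run):
1. the dabber's tip is dipped into the paste in the dish (horizontal distance between dabber_tip and paste_pot below 0.022 m and z of dabber_tip in the frame of paste_pot below 0.014 m), for 0.1 s.
2. the dabber's tip touches the top end of the square shaft (contact force between dabber and arbor above 0.2 N and distance between dabber_tip and arbor_top below 0.014 m), for 0.05 s.
3. every wheel there is sits down on the square shaft, released (horizontal distance between each of wheel_a, wheel_b, wheel_c and arbor below 0.004 m and z of wheel_a in the frame of arbor between 0.016 and 0.0515 m and angle between each of wheel_a, wheel_b, wheel_c's own z axis and vertical below 0.07 rad and linear speed of each of wheel_a, wheel_b, wheel_c below 0.03 m/s and contact force between the fingers and wheel_a below 0.2 N and z of wheel_b in the frame of arbor between 0.016 and 0.0515 m and contact force between the fingers and wheel_b below 0.2 N and z of wheel_c in the frame of arbor between 0.016 and 0.0515 m and contact force between the fingers and wheel_c below 0.2 N), for 0.2 s.
4. the knob is turned to its stop (value of joint jog_knob above 0.99 rad), for 0.1 s.
5. the knob has sprung back, let go (value of joint jog_knob below 0.06 rad and contact force between the fingers and jog_knob below 0.2 N), for 0.2 s.
At the end, for the whole second after the job is handed in: every wheel rests released on the square shaft, level within 0.07 rad, within 4 mm of its axis, on the seat or the wheel below; the dabber stands in its stand, upright within 0.12 rad, within 10 mm of the hole's axis, collar down (within 5 mm); the knob is within 0.06 rad of rest (all of step 3 and horizontal distance between dabber and dabber_stand below 0.01 m and z of dabber in the frame of dabber_stand below 0.01 m and angle between dabber's own z axis and vertical below 0.12 rad and linear speed of dabber below 0.03 m/s and value of joint jog_knob below 0.06 rad); the robot touches nothing.
It fails at once if the dabber is jammed hard (over 40 N) onto the shaft (contact force between dabber and arbor above 40 N).
It fails at once if the fluid jar is knocked over (angle between fluid_jar's own z axis and vertical above 0.6 rad).
Of wheel_a, wheel_b, wheel_c only 2 to 3 are there at a start; the rules pass over those that are not, and their reading is None.
At some moment in a run one of wheel_a, wheel_b, wheel_c, paste_pot may be knocked a few centimetres aside while the robot is not near it.
It also fails if it takes over 210 s, if anything falls off the work surface, if the arm or the gripper's body presses on something with over 40 N, if the wrist force passes 120 N, or if a joint passes its speed limit or range.

## Robot

A 6-joint arm with a two-finger parallel gripper is mounted at the origin on a cart in front of the work surface, level with it; the furniture and walls round the work are solid. World frame = base frame: x ahead of the robot, y to its left, z up, the work surface at z = 0. Lengths are in m, angles in degrees, forces in N, time in s.
With the tool pointing down it reaches from about 0.35 to 0.8 m from the base axis. Payload 7.3 kg.
Tool frame: the origin (TCP) lies on the centre line of the jaws, within the pads' length; the fingertips stand 8 mm ahead of it and the grasp point (between the pads) lies 11 mm behind it; y points along the fingers, z is the direction in which the jaws open and shut, and the axes are right-handed (so a half turn about y gives the same grasp; the last joint's range is limited). The gripper opens to 85 mm and grips with 20 to 120 N. Pads are 22 mm wide; open, the fingers measure 114 mm over their backs; the gripper's body (76 mm by 85 mm) begins 54 mm behind the grasp point. The pads swing forward as they close: fully open they stand 13 mm farther back than shut.
Start: joints at [65.374, 19.595, 87.324, -0, 73.075, -8.365], TCP at [0.147, 0.504, 0.239] pointing down, gripper open.
Joint ranges: [-145.02, 145.02], [-44.19, 115.74], [2.07, 154.8], [-57.11, 237.11], [16.16, 152.29], [-177.93, 177.93]. Speed limits (degrees/s): [147.25, 147.25, 180, 180, 180, 180].

## Interface

Orientations are given as a 3x3 rotation matrix whose columns are the frame's x, y, z axes.
In Python, from station import ctrl gives the robot as it stands. The module is installed in compiled form; this text tells all that it offers. Calls block until the motion is done:
- ctrl.move_to(position, orientation): joint-space move of the TCP to a pose.
- ctrl.servo_line(position, feed=0.15, rotation=None): straight line of the TCP; rotation=None keeps the orientation; feed is the mean speed in m/s.
- ctrl.set_joints(angles): joint-space move.
- ctrl.command_gripper(opening, effort=None): finger opening in m; effort is the grip in N (None keeps the last); returns when the fingers have stopped.
- ctrl.pause(seconds).
- ctrl.solve_ik(position, orientation): joint angles nearest the present ones, or None.
- ctrl.observe(): the state.
- ctrl.camera(name): name is "scene" or "top" or "wrist"; returns the picture (384x512x3 uint8, blue, green, red); there is no depth.
- ctrl.get_calibration(name): a dict with "mtx" (3x3 intrinsics, pixels), "D" ([k1, k2, p1, p2, k3] as OpenCV has them; the pictures are not rectified), "rvec" (rotation vector, rad) and "tvec" (3), from world to camera coordinates, as OpenCV has them. Camera axes: x right, y down, z forward; pixel columns grow to the right and rows downward; lengths in m; the calibration is good to about 2 mm. A picture is of the moment at which its call begins: read the wrist's pose just before it. get_calibration takes no time and is no camera call; for the wrist camera it gives the pose at the moment of the call.
A pose or a line that the arm cannot do raises ctrl.MotionError and nothing moves.
- ctrl.finish_job(): hands the job in, once; it reports no verdict.
The state is a dict: "t": time; "joint_pos": joint angles; "qvel": joint speeds; "effort": joint torques, N m; "tcp_pos": TCP position; "eef_rot": TCP orientation; "force": force on the tool from outside, world axes, zero at the start; "ft_torque": the same for the moment, N m; "grip_width": finger opening in m.
Only numpy, scipy, OpenCV 4.12 (cv2) and the standard library are available. Lean on these libraries where they do the work, as an engineer would, in place of code of your own. Each camera call takes 0.05 s, during which the arm holds its last target.

## Working session

There is one attempt and no reset: what is moved stays moved. The work goes in short steps, each a Python script; the robot and the scene stay as the last script left them, time stands still between calls to the robot, and variables do not carry over. Pictures are saved under pics/ and viewed, and the job is handed in when it is done.

```bash
mkdir -p pics; python3 - <<'E'
from station import ctrl
import cv2,numpy as np
for n in ("scene","top","wrist"):
    c=ctrl.get_calibration(n); im=ctrl.camera(n); cv2.imwrite(f"pics/{n}0.png",im)
    R=cv2.Rodrigues(np.array(c["rvec"],float))[0]
    print(n,np.round(c["mtx"],1).tolist(),np.round(c["D"],3),"pos",np.round(-R.T@np.array(c["tvec"]).ravel(),3),np.round(R[2],2))
s=ctrl.observe();print(s)
E
```

```text
scene [[388.7, 0.0, 256.0], [0.0, 388.7, 190.8], [0.0, 0.0, 1.0]] [0.016 0.    0.    0.    0.   ] pos [-0.024 -0.655  0.468] [ 0.59  0.7  -0.4 ]
top [[370.4, 0.0, 256.8], [0.0, 370.4, 196.1], [0.0, 0.0, 1.0]] [-0.085  0.     0.     0.     0.   ] pos [0.472 0.005 1.027] [ 0.09 -0.02 -1.  ]
wrist [[322.5, 0.0, 253.7], [0.0, 322.5, 185.3], [0.0, 0.0, 1.0]] [0.024 0.    0.    0.    0.   ] pos [0.072 0.526 0.374] [ 0.29 -0.09 -0.95]
{'t': 0.15, 'joint_pos': array([ 6.53736560e+01,  1.96287496e+01,  8.73634687e+01,  4.46958098e-04,
        7.30748541e+01, -8.36632186e+00]), 'qvel': array([ 0.05609241, -0.10584242, -0.11660571, -0.02811352, -0.01176725,
        0.0463848 ]), 'effort': array([ 8.92850421e-04, -4.33912361e+01, -2.46149039e+01, -2.07278381e-04,
        5.90826952e-03, -2.52219928e-05]), 'tcp_pos': array([0.14686624, 0.50374573, 0.23877942]), 'eef_rot': array([[ 9.60000211e-01, -4.94585472e-04,  2.79998840e-01],
       [-2.79999220e-01, -1.06104757e-03,  9.59999641e-01],
       [-1.77709787e-04, -9.99999315e-01, -1.15708944e-03]]), 'force': array([-0.63584695,  1.87123077, -0.1930608 ]), 'ft_torque': array([-0.02551686, -0.02160942,  0.01385748]), 'grip_width': 0.08591993163757508}
```

View pics/top0.png

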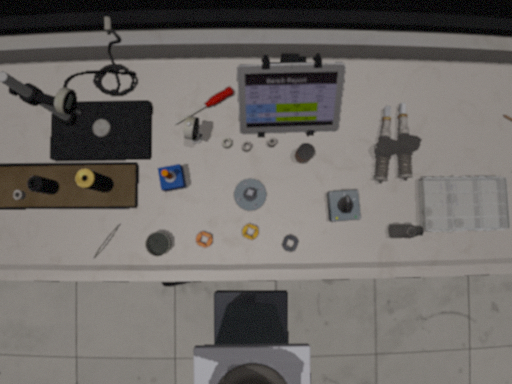

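View pics/scene0.png

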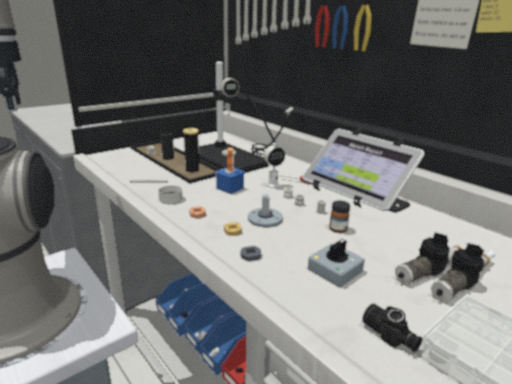

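View pics/wrist0.png

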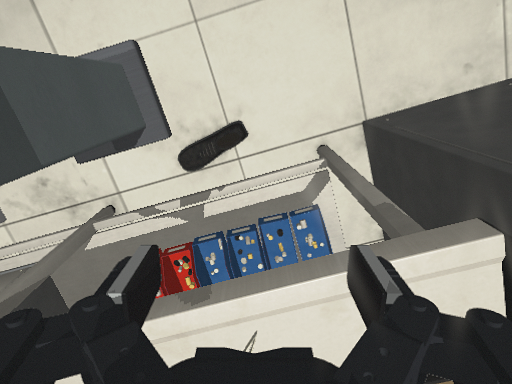

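The top view shows the copper wheel at (205,239), brass at (250,231), steel at (290,242), the pot at (159,242), the stand at (173,177), the arbor at (250,195), the jog box at (344,205) and the jar at (305,153). I'll turn these into rough positions, then refine with the wrist camera.

```bash
cat > h.py <<'E'
from station import ctrl
import cv2,numpy as np
def ray(cal,uv):
    p=cv2.undistortPoints(np.array(uv,float).reshape(-1,1,2),np.array(cal["mtx"],float),np.array(cal["D"],float)).reshape(-1,2)
    R=cv2.Rodrigues(np.array(cal["rvec"],float))[0]; t=np.array(cal["tvec"],float).ravel()
    d=np.c_[p,np.ones(len(p))]@R
    return -R.T@t,d
def onz(cal,uv,z):
    o,d=ray(cal,uv); return o+d*((z-o[2])/d[:,2:3])
def proj(cal,P):
    return cv2.projectPoints(np.array(P,float).reshape(-1,1,3),np.array(cal["rvec"],float),np.array(cal["tvec"],float),np.array(cal["mtx"],float),np.array(cal["D"],float))[0].reshape(-1,2)
def rot(a):
    """tool down, jaw axis z at angle a (deg) in the plane"""
    a=np.radians(a); z=np.array([np.cos(a),np.sin(a),0]); y=np.array([0,0,-1.]); return np.c_[np.cross(y,z),y,z]
def snap(name,fn,crop=None,scale=1):
    cal=ctrl.get_calibration(name); im=ctrl.camera(name)
    o=im
    if crop: x0,y0,x1,y1=crop; o=im[y0:y1,x0:x1]
    if scale!=1:o=cv2.resize(o,None,fx=scale,fy=scale,interpolation=cv2.INTER_CUBIC)
    cv2.imwrite(f"pics/{fn}.png",o); return cal,im
E
python3 - <<'E'
from h import *
c=ctrl.get_calibration("top")
for n,uv,z in [("copper",(205,239),.014),("brass",(250,231),.014),("steel",(290,242),.014),("pot",(159,242),.03),("stand",(173,175),.055),("arbor",(250,195),.012),("box",(344,205),.034),("jar",(305,153),.071)]:
    print(n,onz(c,[uv],z).round(3))
im=cv2.imread("pics/top0.png")
cv2.imwrite("pics/topz.png",cv2.resize(im[140:260,140:370],None,fx=3.4,fy=3.4,interpolation=cv2.INTER_CUBIC))
E
```

```text
copper [[0.444 0.124 0.014]]
brass [[0.464 0.001 0.014]]
steel [[ 0.433 -0.107  0.014]]
pot [[0.437 0.246 0.03 ]]
stand [[0.614 0.204 0.055]]
arbor [[0.563 0.001 0.012]]
box [[ 0.532 -0.254  0.034]]
jar [[ 0.668 -0.145  0.071]]
```

View pics/topz.png

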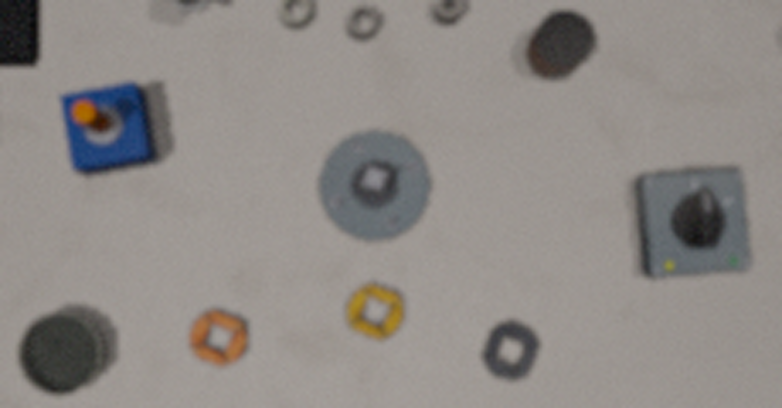

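```bash
cat > look.py <<'E'
from h import *
import sys
# name x y z a
def look(n,x,y,z=0.22,a=90):
    X=rot(a)[:,0]
    p=np.array([x,y,z])-0.025*X; p[2]=z
    ctrl.move_to(p,rot(a)); ctrl.pause(0.15)
    cal,im=snap("wrist",n)
    np.save(f"pics/{n}.npy",np.array([cal["mtx"],0,0,0],dtype=object),allow_pickle=True) if 0 else None
    import pickle; pickle.dump(cal,open(f"pics/{n}.pkl","wb"))
    return cal,im
E
python3 - <<'E'
from look import *
print(ctrl.observe()["tcp_pos"])
for n,x,y,z in [("w_stand",.614,.204,.32),("w_pot",.437,.246,.22),("w_cop",.444,.124,.22),("w_bra",.464,.001,.22),("w_ste",.433,-.107,.22),("w_arb",.563,.001,.26),("w_box",.532,-.254,.26)]:
    look(n,x,y,z)
print(ctrl.observe()["t"],ctrl.observe()["joint_pos"])
ims=[cv2.imread(f"pics/{n}.png") for n in ["w_stand","w_pot","w_cop","w_bra","w_ste","w_arb","w_box"]]
ims.append(ims[0]*0)
a=np.vstack([np.hstack(ims[:2]),np.hstack(ims[2:4])]);b=np.vstack([np.hstack(ims[4:6]),np.hstack(ims[6:8])])
cv2.imwrite("pics/ma.png",cv2.resize(a,(800,600)));cv2.imwrite("pics/mb.png",cv2.resize(b,(800,600)))
E
```

```text
[0.14686624 0.50374573 0.23877942]
7.725 [-3.42145618e+01  2.31966760e+01  7.85023074e+01  9.46066535e-03
  7.82909706e+01 -1.24337233e+02]
```

View pics/ma.png

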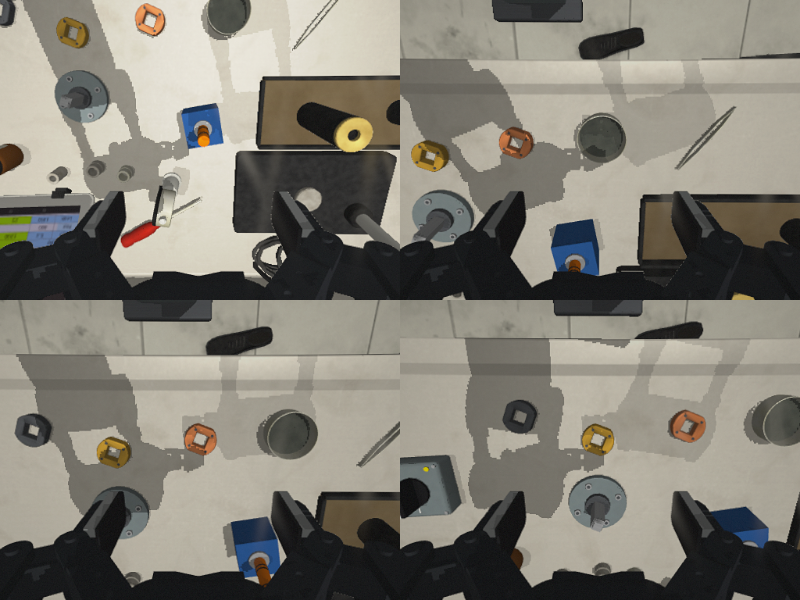

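View pics/mb.png

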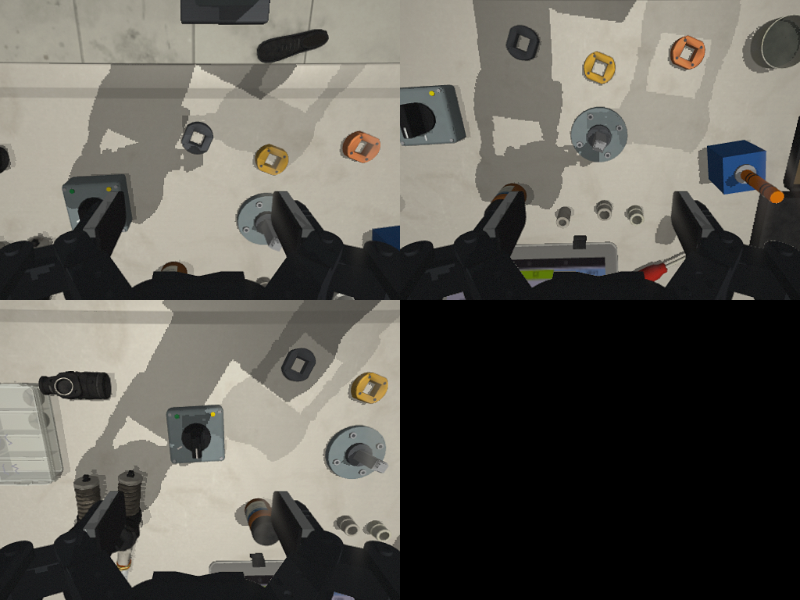

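```bash
python3 - <<'E'
from h import *
import pickle
P={"w_stand":(.614,.204,.055),"w_pot":(.437,.246,.03),"w_cop":(.444,.124,.014),"w_bra":(.464,.001,.014),"w_ste":(.433,-.107,.014),"w_arb":(.563,.001,.03),"w_box":(.532,-.254,.034)}
out=[]
for n,p in P.items():
    cal=pickle.load(open(f"pics/{n}.pkl","rb")); im=cv2.imread(f"pics/{n}.png")
    u,v=proj(cal,p)[0].round().astype(int); r=50
    x0,y0=max(u-r,0),max(v-r,0)
    o=im[y0:y0+2*r,x0:x0+2*r]; print(n,x0,y0)
    out.append(cv2.resize(o,(266,266),interpolation=cv2.INTER_NEAREST))
out+=[out[0]*0]*2
cv2.imwrite("pics/crops.png",np.vstack([np.hstack(out[i:i+3]) for i in (0,3,6)]))
E
```

```text
w_stand 203 117
w_pot 203 132
w_cop 203 129
w_bra 202 130
w_ste 202 129
w_arb 204 125
w_box 202 124
```

View pics/crops.png

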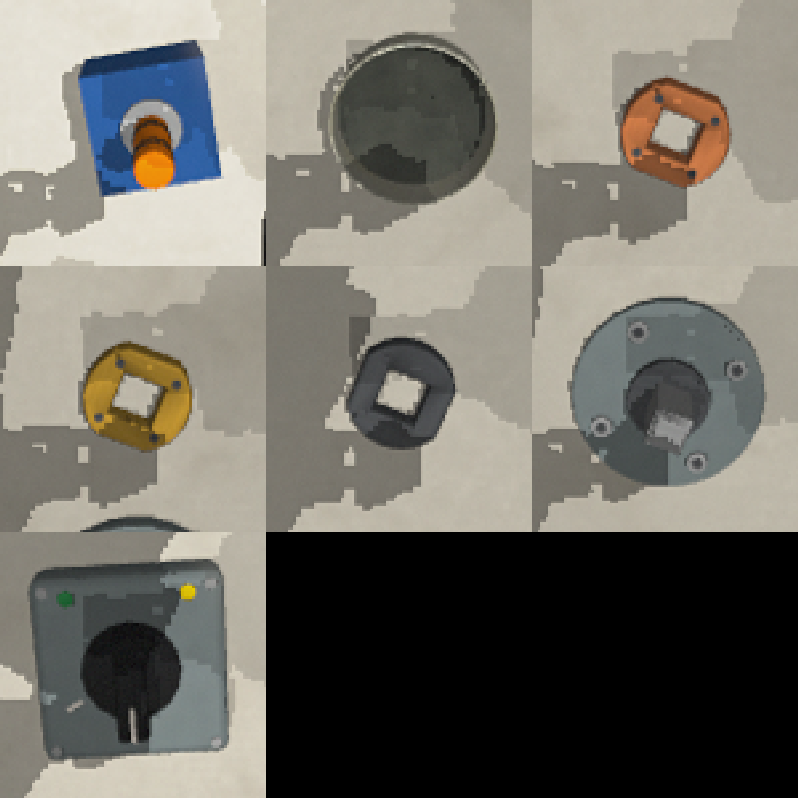

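```bash
cat > nad.py <<'E'
from h import *
import pickle
OFF=None
def nadir(n,x,y,ztop,h=0.30,a=90):
    R=rot(a)
    s=ctrl.observe(); c=ctrl.get_calibration("wrist"); Rc=cv2.Rodrigues(np.array(c["rvec"],float))[0]
    cp=-Rc.T@np.array(c["tvec"],float).ravel(); off=np.array(s["eef_rot"]).T@(cp-s["tcp_pos"])
    p=np.array([x,y,ztop+h])-R@off
    ctrl.move_to(p,R); ctrl.pause(0.2)
    cal,im=snap("wrist",n); pickle.dump(cal,open(f"pics/{n}.pkl","wb"))
    return cal,im
def crop(n,p,r=40,s=264):
    cal=pickle.load(open(f"pics/{n}.pkl","rb")); im=cv2.imread(f"pics/{n}.png")
    u,v=proj(cal,p)[0].round().astype(int)
    x0,y0=max(u-r,0),max(v-r,0)
    o=im[y0:y0+2*r,x0:x0+2*r]
    return cv2.resize(o,(s,s),interpolation=cv2.INTER_NEAREST),(x0,y0,s/(2*r))
E
python3 - <<'E'
from nad import *
L=[("n_arb",.563,.001,.07),("n_ste",.433,-.107,.014),("n_bra",.464,.001,.014),("n_cop",.444,.124,.014),("n_pot",.437,.246,.03),("n_stand",.614,.204,.125)]
out=[]
for l in L:
    nadir(*l); o,m=crop(l[0],l[1:4],45); print(l[0],m); out.append(o)
cv2.imwrite("pics/ncrops.png",np.vstack([np.hstack(out[i:i+3]) for i in (0,3)]))
s=ctrl.observe();print(s["t"],s["joint_pos"].round(1),s["tcp_pos"])
E
```

```text
n_arb (np.int64(210), np.int64(37), 2.933333333333333)
n_ste (np.int64(208), np.int64(35), 2.933333333333333)
n_bra (np.int64(210), np.int64(37), 2.933333333333333)
n_cop (np.int64(210), np.int64(36), 2.933333333333333)
n_pot (np.int64(210), np.int64(37), 2.933333333333333)
n_stand (np.int64(208), np.int64(38), 2.933333333333333)
13.5583 [ 10.4  41.3  42.9   0.   95.8 -79.7] [0.69085175 0.20415282 0.28974015]
```

View pics/ncrops.png

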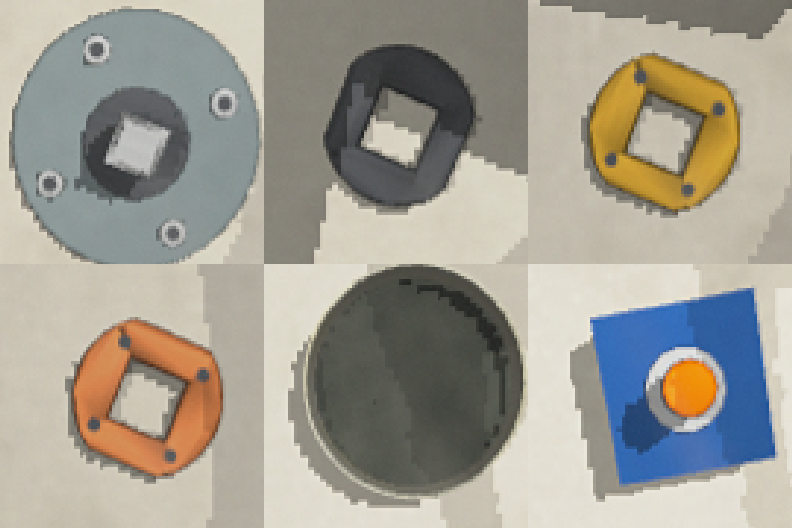

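```bash
cat > meas.py <<'E'
from nad import *
def wheelmask(im,kind):
    hsv=cv2.cvtColor(im,cv2.COLOR_BGR2HSV); H,S,V=cv2.split(hsv)
    if kind=="cop": m=(H<16)&(S>95)&(V>50)
    elif kind=="bra": m=(H>=16)&(H<32)&(S>110)&(V>50)
    else: m=(V<95)
    return m.astype(np.uint8)*255
def wheel(n,kind,p):
    cal=pickle.load(open(f"pics/{n}.pkl","rb")); im=cv2.imread(f"pics/{n}.png")
    m=wheelmask(im,kind); m=cv2.morphologyEx(m,cv2.MORPH_CLOSE,np.ones((3,3)))
    uv=proj(cal,p)[0]
    cs,hi=cv2.findContours(m,cv2.RETR_CCOMP,cv2.CHAIN_APPROX_NONE)
    best=None
    for i,c in enumerate(cs):
        if hi[0][i][3]>=0 or cv2.contourArea(c)<800 or cv2.contourArea(c)>4000: continue
        M=cv2.moments(c); q=np.array([M["m10"],M["m01"]])/M["m00"]; d=np.linalg.norm(q-uv)
        if best is None or d<best[0]: best=(d,i)
    i=best[1]; c=cs[i]
    hs=[cs[j] for j in range(len(cs)) if hi[0][j][3]==i]; hole=max(hs,key=cv2.contourArea)
    W=onz(cal,c.reshape(-1,2),p[2])[:,:2]; Hh=onz(cal,hole.reshape(-1,2),p[2])[:,:2]
    r=cv2.minAreaRect((Hh*1e4).astype(np.float32)); 
    hc=np.array(r[0])/1e4; ang=r[2]
    res=[]
    for k in (0,90):
        # extent search near hole angle
        b=min(((np.ptp(W@[np.cos(t),np.sin(t)]),np.degrees(t)) for t in np.radians(np.arange(ang+k-6,ang+k+6.1,.5))))
        res.append(b)
    res.sort(); t=np.radians(res[0][1]); 
    U=[np.array([np.cos(t),np.sin(t)]),np.array([-np.sin(t),np.cos(t)])]
    oc=sum(((W@u).max()+(W@u).min())/2*u for u in U)
    return dict(hole=hc.round(4),holesz=(np.array(r[1])/1e4).round(4),holeang=round(ang,1),outer=oc.round(4),ext=[(round(a,4),round(b,1)) for a,b in res])
E
python3 - <<'E'
from meas import *
for n,k,p in [("n_ste","ste",(.433,-.107,.014)),("n_bra","bra",(.464,.001,.014)),("n_cop","cop",(.444,.124,.014))]:
    print(k,wheel(n,k,p))
# arbor top: bright square
cal=pickle.load(open("pics/n_arb.pkl","rb")); im=cv2.imread("pics/n_arb.png")
g=cv2.cvtColor(im,cv2.COLOR_BGR2GRAY)
def blob(m,uv):
    cs,_=cv2.findContours(m.astype(np.uint8),cv2.RETR_EXTERNAL,cv2.CHAIN_APPROX_NONE)
    cs=[c for c in cs if cv2.contourArea(c)>60]
    return min(cs,key=lambda c:np.linalg.norm(c.reshape(-1,2).mean(0)-uv))
uv=proj(cal,(.563,.001,.07))[0]; u,v=uv.round().astype(int)
print("g around",g[v-14:v+15:2,u-14:u+15:2])
for th in (150,):
  c=blob(g>th,uv); r=cv2.minAreaRect((onz(cal,c.reshape(-1,2),.07)[:,:2]*1e4).astype(np.float32)); print("arbor top",np.array(r[0])/1e4,np.array(r[1])/1e4,r[2])
# foot circle
hsv=cv2.cvtColor(im,cv2.COLOR_BGR2HSV); m=(hsv[...,0]>60)&(hsv[...,0]<120)&(hsv[...,1]>15)
c=blob(m,uv);q=onz(cal,cv2.convexHull(c).reshape(-1,2),.012)[:,:2]; print("foot",cv2.fitEllipse((q*1e4).astype(np.float32)))
# stand
cal=pickle.load(open("pics/n_stand.pkl","rb")); im=cv2.imread("pics/n_stand.png"); hsv=cv2.cvtColor(im,cv2.COLOR_BGR2HSV)
m=(hsv[...,0]>5)&(hsv[...,0]<25)&(hsv[...,1]>180)&(hsv[...,2]>150)
uv=proj(cal,(.614,.204,.125))[0]
c=blob(m,uv); q=onz(cal,c.reshape(-1,2),.125)[:,:2]; print("handle",cv2.fitEllipse((q*1e4).astype(np.float32)))
m=(hsv[...,0]>100)&(hsv[...,0]<125)&(hsv[...,1]>120)
c=blob(m,uv); r=cv2.minAreaRect((onz(cal,c.reshape(-1,2),.055)[:,:2]*1e4).astype(np.float32)); print("stand",r)
# pot
cal=pickle.load(open("pics/n_pot.pkl","rb")); im=cv2.imread("pics/n_pot.png"); hsv=cv2.cvtColor(im,cv2.COLOR_BGR2HSV)
uv=proj(cal,(.437,.246,.03))[0]
m=cv2.inRange(hsv,(35,8,30),(95,255,140));m=cv2.morphologyEx(m,cv2.MORPH_OPEN,np.ones((5,5)))
c=blob(m,uv); q=onz(cal,cv2.convexHull(c).reshape(-1,2),.03)[:,:2]; print("pot",cv2.fitEllipse((q*1e4).astype(np.float32)))
E
```

```text
ste {'hole': array([ 0.4313, -0.107 ]), 'holesz': array([0.0194, 0.0197]), 'holeang': 67.7, 'outer': array([ 0.4311, -0.107 ]), 'ext': [(np.float64(0.0413), np.float64(63.2)), (np.float64(0.0458), np.float64(163.2))]}
bra {'hole': array([0.4642, 0.0021]), 'holesz': array([0.02, 0.02]), 'holeang': 68.9, 'outer': array([0.4643, 0.0019]), 'ext': [(np.float64(0.0394), np.float64(157.9)), (np.float64(0.0449), np.float64(65.9))]}
cop {'hole': array([0.4443, 0.1281]), 'holesz': array([0.02  , 0.0198]), 'holeang': 68.1, 'outer': array([0.4443, 0.1281]), 'ext': [(np.float64(0.0395), np.float64(158.6)), (np.float64(0.0451), np.float64(62.1))]}
g around [[150 152 152 154  96  96  98  98 100  98  89 105 149 152 151]
 [150 153 118  90  94  96  96  97  98  98  97  97  94 102 154]
 [153 109  93  96  94  95  94  94  96  95  97  97  98  96 110]
 [133  88  91  94  96  96  95  94  94  94  94  93  97  98  93]
 [ 87  95  93  92  93 117 125 110  90  78  90  93  93  94  81]
 [ 91  92  94  97  91 131 187 149 129 119 108  76  87  93  94]
 [ 92  91  94  60 109 100 192 192 193 177 156 162 152  91  78]
 [ 95  9
[... 286 characters left out ...]
197 141  84  82  80]
 [ 61  58  82 152 173 155 185 195 191 190 175 110  85  83  82]
 [ 59  59  59  59  53 129 127 146 180 191 140  96  87  88  94]
 [ 62  59  58  61  60  62  61  81  85 128 107  88  86  87  94]]
arbor top [ 0.6430582  -0.10163108] [0.06817149 0.04768217] 84.14395141601562
foot ((5665.71875, 15.594308853149414), (880.1028442382812, 881.0125732421875), 5.202723503112793)
handle ((6112.2861328125, 2124.439453125), (149.13136291503906, 152.93760681152344), 2.861159563064575)
stand ((6111.82666015625, 2123.440673828125), (592.7379150390625, 593.575927734375), 10.011295318603516)
pot ((4395.20068359375, 2600.987060546875), (93.58358001708984, 108.23563385009766), 31.76728057861328)
```

```bash
python3 - <<'E'
from meas import *
cal=pickle.load(open("pics/n_arb.pkl","rb")); im=cv2.imread("pics/n_arb.png")
g=cv2.cvtColor(im,cv2.COLOR_BGR2GRAY)
u,v=proj(cal,(.5657,.0016,.05))[0].round().astype(int)
mm=np.zeros_like(g); mm[v-15:v+16,u-15:u+16]=255
for th in (110,150,170):
    m=((g>th)&(mm>0)).astype(np.uint8); cs,_=cv2.findContours(m,0,1); c=max(cs,key=cv2.contourArea)
    M=cv2.moments(c)
    r=cv2.minAreaRect((onz(cal,c.reshape(-1,2),.068)[:,:2]*1e4).astype(np.float32)); print(th,[x for x in r],onz(cal,[(M["m10"]/M["m00"],M["m01"]/M["m00"])],.07))
o,mm=crop("n_arb",(.5657,.0016,.05),20,400)
o2,mp=crop("n_pot",(.44,.26,.03),50,400); print(mm,mp)
cv2.imwrite("pics/z.png",np.hstack([o,o2]))
cal=pickle.load(open("pics/n_pot.pkl","rb")); im=cv2.imread("pics/n_pot.png"); 
for (x,y) in [(261,76)]: print(onz(cal,[(x,y)],.03))
E
```

```text
110 [(5665.94677734375, 16.544578552246094), (157.8357696533203, 157.59112548828125), 68.86158752441406] [[0.56644164 0.00163509 0.07      ]]
150 [(5665.5322265625, 15.140823364257812), (162.210205078125, 138.37002563476562), 76.57471466064453] [[0.56662436 0.00178429 0.07      ]]
170 [(5666.3349609375, 16.043304443359375), (155.3472442626953, 129.50437927246094), 73.81468963623047] [[0.5665782  0.00178773 0.07      ]]
(np.int64(236), np.int64(65), 10.0) (np.int64(221), np.int64(35), 4.0)
[[0.43230873 0.25124129 0.03      ]]
```

View pics/z.png

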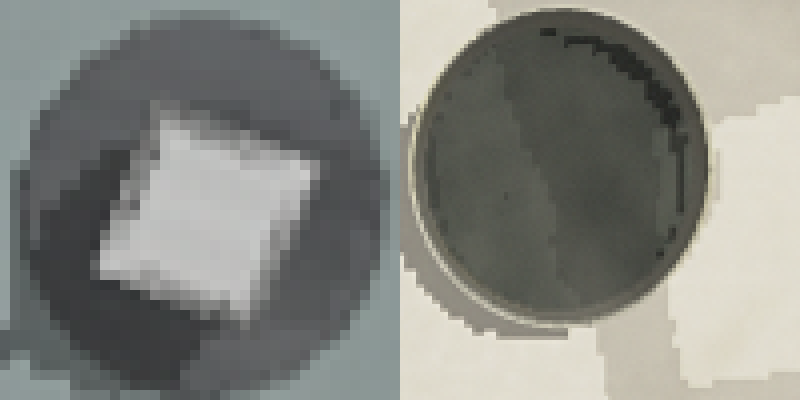

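```bash
python3 - <<'E'
from nad import *
R=rot(90)
x,y=.6112,.2124
ctrl.move_to([x,y,.20],R)
ctrl.servo_line([x,y,.089],feed=.1); 
print(ctrl.observe()["force"])
ctrl.command_gripper(0.0,60); ctrl.pause(.2)
s=ctrl.observe();print(s["grip_width"],s["force"],s["tcp_pos"],s["t"])
ctrl.servo_line([x,y,.20],feed=.1); ctrl.pause(.2)
s=ctrl.observe();print(s["grip_width"],s["force"],s["tcp_pos"],s["t"])
snap("scene","s1",(150,120,420,300),2.9); snap("top","t1",(140,140,370,260),3.4)
E
```

```text
[0.00130195 1.10287703 0.36510116]
0.01587574844108932 [ 0.77352711 -0.11887087  1.84437688] [0.61130427 0.21240464 0.08917885] 16.2083
0.015954753043796996 [ 0.03297603  0.49733557 -1.31589138] [0.61100704 0.21235982 0.19935911] 17.6667
```

View pics/s1.png

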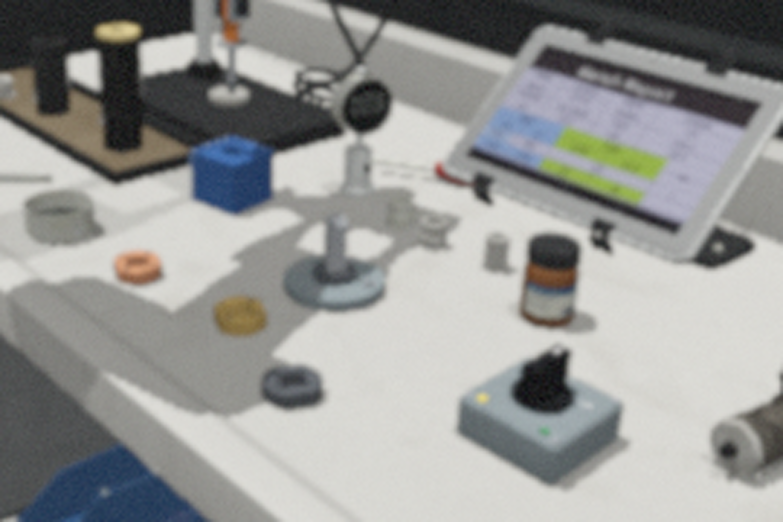

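View pics/t1.png

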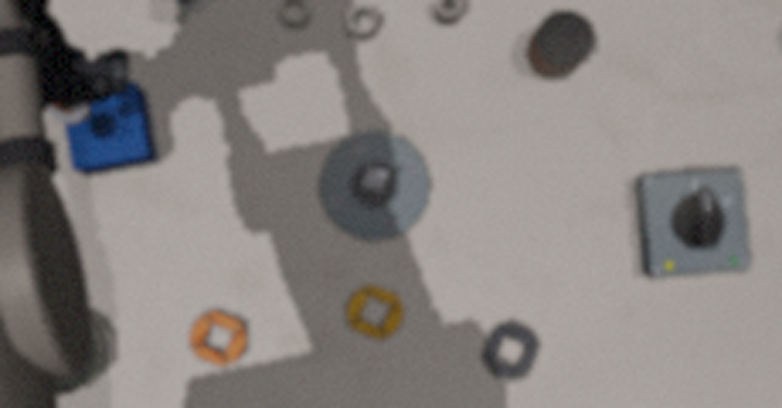

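Dabber is held, stand is empty (scene crop, block at (232,172)), and the pot at (60,217) hasn't moved. Dipping now.

```bash
python3 - <<'E'
from nad import *
px,py=.4333,.2514
R=rot(90)
ctrl.servo_line([px,py,.20],feed=.2)
ctrl.servo_line([px,py,.125],feed=.12); f0=ctrl.observe()["force"]
ctrl.servo_line([px,py,.0842+.009],feed=.06); ctrl.pause(.4)
s=ctrl.observe();print(f0,s["force"],s["tcp_pos"],s["grip_width"])
snap("scene","s2",(100,120,300,270),4)
ctrl.servo_line([px,py,.20],feed=.12); 
print(ctrl.observe()["t"])
E
```

```text
[-0.44786687  0.37489737  0.19195871] [-0.65063291  0.13467066 -0.72483077] [0.43339521 0.25145591 0.09337652] 0.01559647847272173
21.775
```

View pics/s2.png

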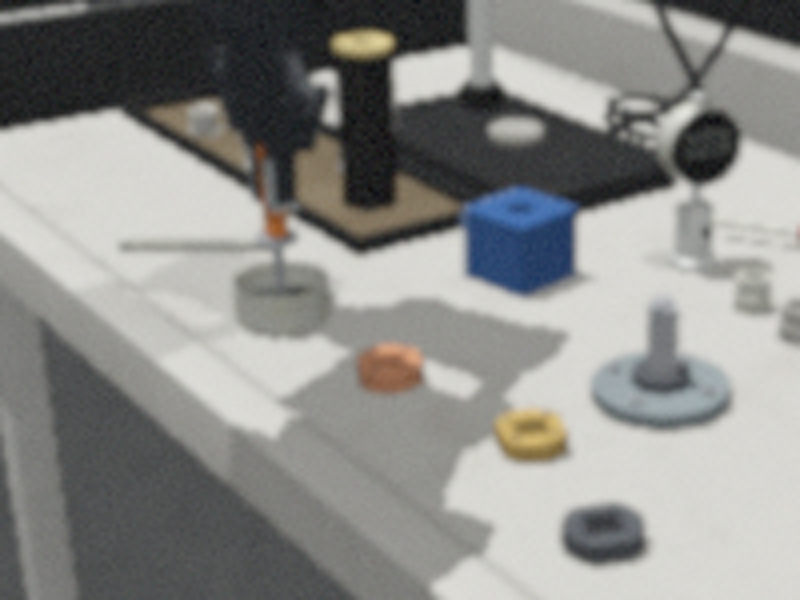

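The shank at (281,260) goes into the middle of the dish, so it's dipped. Next is the dab, with a force guard.

```bash
python3 - <<'E'
from nad import *
x,y=.5666,.0016
ctrl.servo_line([.45,.2,.20],feed=.2)
ctrl.servo_line([x,y,.20],feed=.2)
ctrl.servo_line([x,y,.0842+.076],feed=.1); ctrl.pause(.3)
f0=np.mean([ (ctrl.pause(.03),ctrl.observe()["force"])[1] for _ in range(5)],0); print(f0)
z=.0842+.0755
while z>.0842+.062:
    z-=.0005; ctrl.servo_line([x,y,z],feed=.02); ctrl.pause(.03)
    s=ctrl.observe(); df=s["force"]-f0
    if df[2]>2.5: break
print(z-.0842,df,s["tcp_pos"]); ctrl.pause(.1); print(ctrl.observe()["force"]-f0)
snap("scene","s3",(200,140,340,245),5)
ctrl.servo_line([x,y,.20],feed=.1); ctrl.pause(.1); s=ctrl.observe();print(s["force"],s["t"],s["grip_width"])
E
```

```text
[ 0.10189222  0.28618833 -1.01736761]
0.0695 [-0.72315227  1.10654962  5.01302636] [0.56672977 0.00158262 0.15409756]
[-1.15283548  0.28612722  5.64531449]
[-0.45556086 -0.29678845 -0.53937826] 28.775 0.01563588906710006
```

View pics/s3.png

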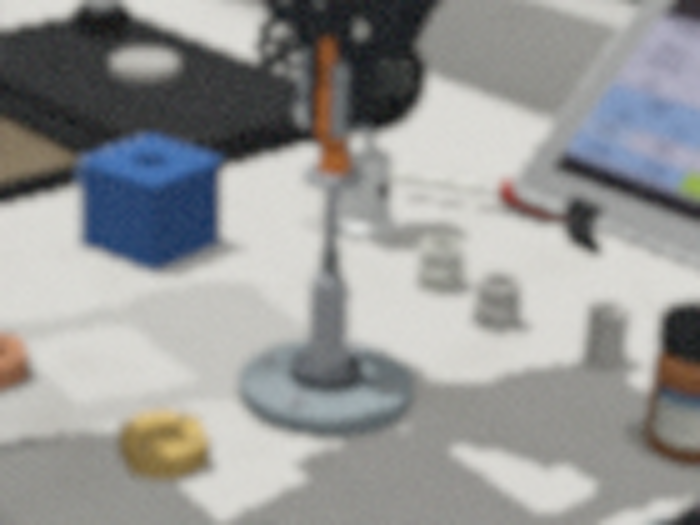

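Tip contact at 69.5 mm height, about 5.6 N, centred on the shaft at (330,275). Returning the dabber.

```bash
python3 - <<'E'
from nad import *
x,y=.6112,.2124
ctrl.servo_line([x,y,.20],feed=.2); ctrl.pause(.2)
f0=ctrl.observe()["force"]
ctrl.servo_line([x,y,.093],feed=.08); print(ctrl.observe()["force"]-f0)
ctrl.servo_line([x,y,.0897],feed=.03); print(ctrl.observe()["force"]-f0)
ctrl.command_gripper(0.05); ctrl.pause(.2)
ctrl.servo_line([x,y,.16],feed=.12)
ctrl.move_to([.52,.10,.30],rot(69)) 
snap("scene","s4",(100,100,420,340),2.5); cal,im=snap("top","t4",(140,140,370,260),3.4)
nadir("n2_cop",.4443,.1281,.014,a=69)
print(ctrl.observe()["t"])
from meas import *
print(wheel("n2_cop","cop",(.4443,.1281,.014)))
E
```

```text
[-0.18076224  0.2667503   0.85600111]
[-0.01110295  0.10206768  0.49464523]
35.0333
{'hole': array([0.4443, 0.1283]), 'holesz': array([0.0197, 0.0193]), 'holeang': 69.0, 'outer': array([0.4442, 0.1284]), 'ext': [(np.float64(0.0385), np.float64(159.0)), (np.float64(0.0445), np.float64(67.5))]}
```

View pics/s4.png

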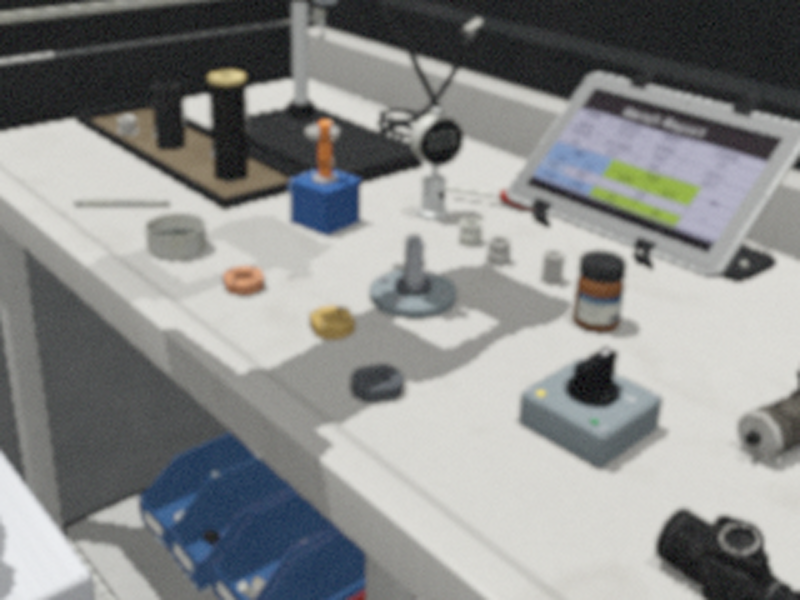

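View pics/n2_cop.png

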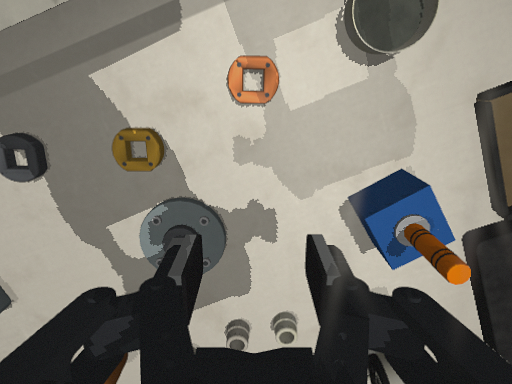

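Dabber is upright with its collar down at (325,178). The copper wheel measures the same from two yaws, with its flats' normal at 159°. Grasping it.

```bash
cat > place.py <<'E'
from meas import *
AX,AY,AA=.5666,.0016,-21.1
def favg(n=4): return np.mean([(ctrl.pause(.02),ctrl.observe()["force"])[1] for _ in range(n)],0)
def pick(x,y,a,zg=.009):
    R=rot(a); ctrl.move_to([x,y,.12],R); ctrl.command_gripper(.062)
    f0=favg(); ctrl.servo_line([x,y,zg+.02],feed=.12); ctrl.servo_line([x,y,zg],feed=.05)
    print("down",(ctrl.observe()["force"]-f0).round(2))
    ctrl.command_gripper(0.0,45); ctrl.pause(.15)
    s=ctrl.observe(); print("w",s["grip_width"],(s["force"]-f0).round(2))
    ctrl.servo_line([x,y,.13],feed=.12); ctrl.pause(.1); s=ctrl.observe(); print("lift w",s["grip_width"],s["t"])
def insert(a,zseat,zg=.009,dx=0,dy=0):
    R=rot(a); x,y=AX+dx,AY+dy
    ctrl.move_to([x,y,.13],R); ctrl.servo_line([x,y,zg+.078],feed=.1); ctrl.pause(.2)
    f0=favg(); z=.078; lim=8
    while z>zseat+.0005:
        z=max(z-.002,zseat+.0005); ctrl.servo_line([x,y,zg+z],feed=.05)
        df=ctrl.observe()["force"]-f0
        print(round(z,4),df.round(1))
        if df[2]>lim or np.hypot(*df[:2])>14: print("STOP"); return False
    return True
E
python3 - <<'E'
from place import *
pick(.4443,.1283,-21.1)
snap("scene","s5",(150,120,420,300),2.9)
E
```

```text
down [-1.16 -0.34  0.25]
w 0.03856886168478172 [-1.52 -0.18  5.72]
lift w 0.03870785406682552 40.025
```

View pics/s5.png

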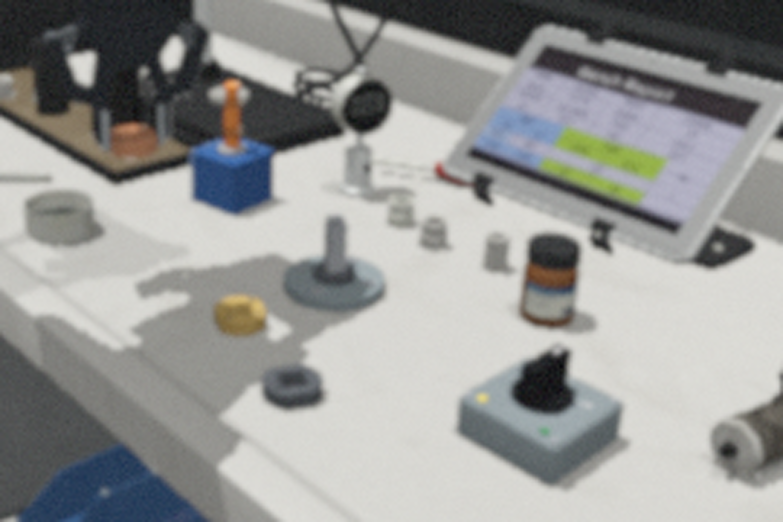

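The copper wheel is held level between the pads at (133,138). Inserting it.

```bash
python3 - <<'E'
from place import *
print(insert(-21.1,.020))
s=ctrl.observe();print(s["tcp_pos"],s["t"]);snap("scene","s6",(200,140,340,245),5)
E
```

```text
0.076 [-1.   0.8  0. ]
0.074 [0.1 0.4 0.6]
0.072 [-0.  -0.3  0.9]
0.07 [0.5 0.3 0.7]
0.068 [-0.4  0.1  0.5]
0.066 [-0.5 -0.2 -0. ]
0.064 [0.1 0.2 0.3]
0.062 [ 0.7  1.  -0.2]
0.06 [-0.2  1.6 -1. ]
0.058 [-0.3 -0.5 -0.3]
0.056 [-0.2  1.  -0.2]
0.054 [-0.1  0.6  0.5]
0.052 [ 0.2 -0.  -0.4]
0.05 [-0.2  0.5  0. ]
0.048 [0.1 0.1 0.4]
0.046 [-0.2  0.   0.2]
0.044 [0.1 0.6 0.2]
0.042 [-0.4  0.1 -0. ]
0.04 [-0.3  0.2 -0.7]
0.038 [-0.4  0.1  0.4]
0.036 [-0.4 -0.5 -0. ]
0.034 [0.  0.3 0.3]
0.032 [0.2 0.4 0.2]
0.03 [ 0.2 -0.2  0.1]
0.028 [-0.2  0.2  0.7]
0.026 [-0.1  1.   0.3]
0.024 [-0.5 -0.2 -0.1]
0.022 [-0.6  1.   0.5]
0.0205 [ 0.2  0.4 -0.3]
True
[0.56659194 0.00161576 0.02947403] 48.9083
```

View pics/s6.png

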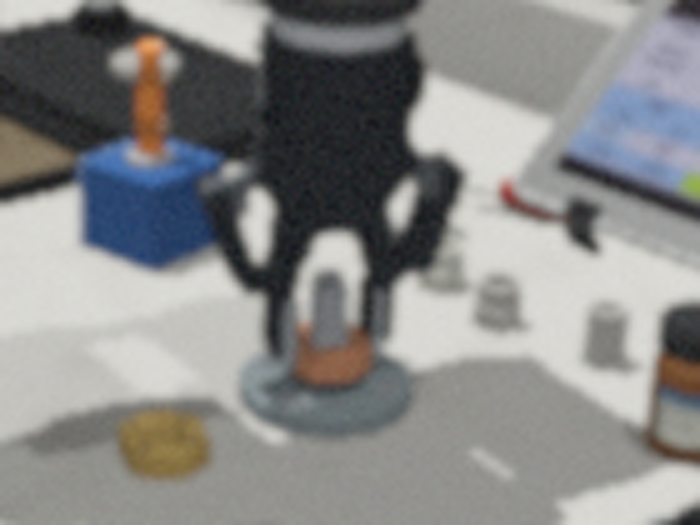

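It went on without contact forces and is seated on the shaft at (333,355). Releasing it, then the brass wheel.

```bash
python3 - <<'E'
from place import *
ctrl.command_gripper(.062); ctrl.pause(.15); ctrl.servo_line([AX,AY,.14],feed=.12)
nadir("n2_bra",.4642,.0021,.014,a=69)
print(wheel("n2_bra","bra",(.4642,.002,.014)),ctrl.observe()["t"])
snap("top","t5",(140,140,370,260),3.4)
E
```

```text
{'hole': array([0.4643, 0.0019]), 'holesz': array([0.0196, 0.0201]), 'holeang': 69.0, 'outer': array([0.4642, 0.0019]), 'ext': [(np.float64(0.0393), np.float64(159.0)), (np.float64(0.0443), np.float64(70.0))]} 52.2333
```

View pics/n2_bra.png

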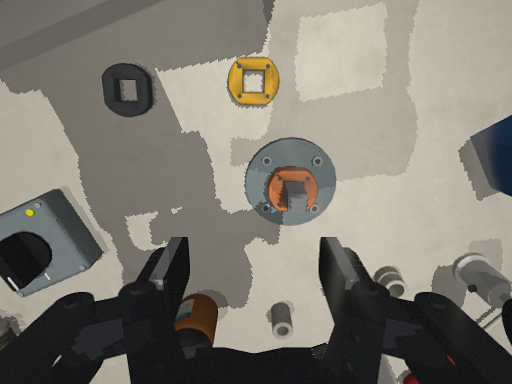

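Copper sits seated on the arbor at (292,190), and brass at (253,81) is where I measured it. Picking and placing brass.

```bash
python3 - <<'E'
from place import *
import io,contextlib
pick(.4643,.0019,-21.1)
b=io.StringIO()
with contextlib.redirect_stdout(b): ok=insert(-21.1,.034)
print(ok,b.getvalue().splitlines()[-3:])
snap("scene","s7",(200,140,340,245),5)
if ok:
    ctrl.command_gripper(.062); ctrl.pause(.15); ctrl.servo_line([AX,AY,.15],feed=.12)
    nadir("n2_ste",.4312,-.107,.014,a=69)
    print(wheel("n2_ste","ste",(.4312,-.107,.014)),ctrl.observe()["t"])
E
```

```text
down [-0.24  0.07 -0.43]
w 0.03855262362860824 [-1.1  -0.44  6.22]
lift w 0.038860841640047175 57.1833
True ['0.038 [-0.   0.5 -0.2]', '0.036 [ 0.1 -0.  -0.1]', '0.0345 [0.8 0.3 0.9]']
{'hole': array([ 0.4315, -0.1067]), 'holesz': array([0.0186, 0.0184]), 'holeang': 69.0, 'outer': array([ 0.4314, -0.106 ]), 'ext': [(np.float64(0.041), np.float64(68.0)), (np.float64(0.0451), np.float64(159.0))]} 67.4917
```

View pics/s7.png

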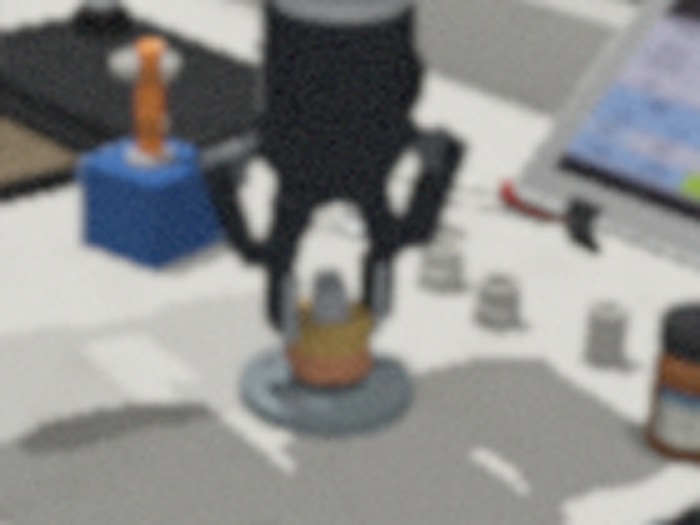

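View pics/n2_ste.png

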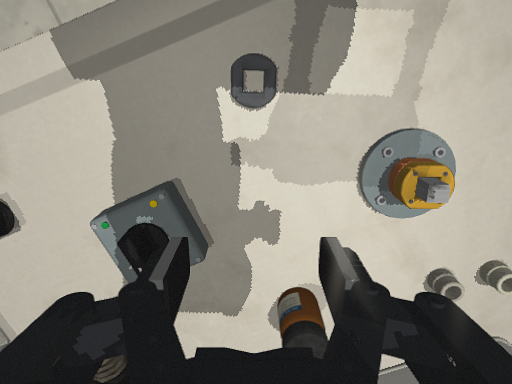

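Brass sits on copper at (425,187). Steel at (254,81) has its flats left and right, so the jaw angle is 69°. Picking and placing it.

```bash
python3 - <<'E'
from place import *
import io,contextlib
pick(.4314,-.1067,69)
b=io.StringIO()
with contextlib.redirect_stdout(b): ok=insert(68.9,.048)
print(ok,b.getvalue().splitlines()[-4:])
snap("scene","s8",(200,140,340,245),5)
if ok:
    ctrl.command_gripper(.062); ctrl.pause(.15); ctrl.servo_line([AX,AY,.16],feed=.12)
    nadir("n2_arb",AX,AY,.07,a=90)
    ctrl.pause(.1); snap("scene","s9",(200,140,340,245),5)
    nadir("n2_box",.532,-.254,.067,a=90); print(ctrl.observe()["t"])
    o,m=crop("n2_box",(.532,-.254,.05),55,400);print(m)
    o2,m=crop("n2_arb",(AX,AY,.05),40,400);print(m); cv2.imwrite("pics/z2.png",np.hstack([o,o2]))
E
```

```text
down [-0.15 -0.29 -0.43]
w 0.03883848760541687 [-0.34  0.6   5.06]
lift w 0.038626335102794444 71.4417
True ['0.054 [ 0.3  0.2 -0.9]', '0.052 [-0.2  0.7  0.1]', '0.05 [ 0.7 -0.   0.9]', '0.0485 [-0.1 -0.1  0.4]']
80.4917
(np.int64(197), np.int64(26), 3.6363636363636362)
(np.int64(214), np.int64(44), 5.0)
```

View pics/s9.png

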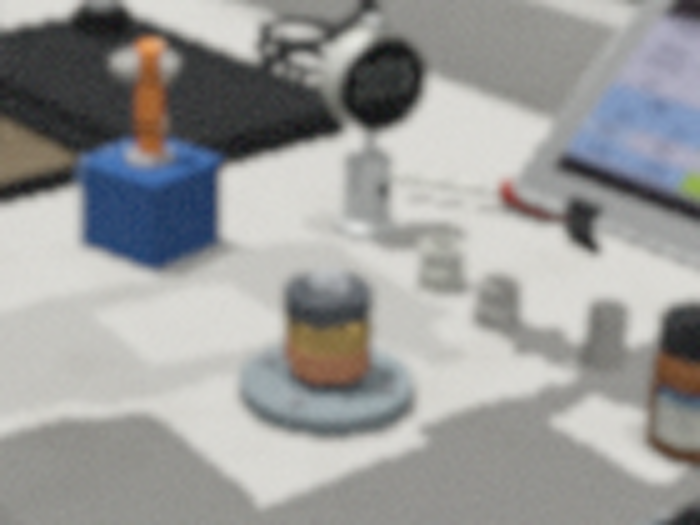

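View pics/z2.png

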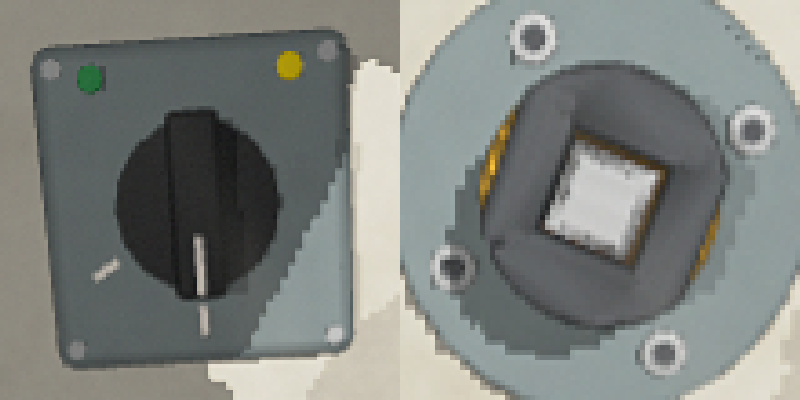

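All three wheels are stacked flush on the shaft, shown in s9 at (328,330) and concentric in the nadir view. The knob bar runs vertically in the crop around (198,205), and the 60° tick is at (105,268). Measuring the knob pose.

```bash
python3 - <<'E'
from nad import *
cal=pickle.load(open("pics/n2_box.pkl","rb"))
f=lambda pts,z: onz(cal,np.array(pts)/3.6364+[197,26],z)[:,:2]
c=f([(35,48),(345,32),(352,350),(62,366)],.034); print(c.round(4),c.mean(0),np.linalg.norm(np.diff(c,axis=0),axis=1))
for i,j in ((0,3),(1,2)): d=c[j]-c[i]; print(np.degrees(np.arctan2(d[1],d[0])))
d=c[1]-c[0];print(np.degrees(np.arctan2(-d[0],d[1])))
# skirt circle z=.039 : x 117..281 y ~ ..
print("skirt",f([(117,200),(281,200)],.039),f([(117,200),(281,200)],.039).mean(0))
b=f([(168,112),(216,110),(228,298),(179,298)],.067);print("bar top",b.mean(0),np.linalg.norm(np.diff(b,axis=0),axis=1))
for i,j in ((0,3),(1,2)): d=b[j]-b[i]; print(np.degrees(np.arctan2(d[1],d[0])))
o,m=crop("n2_box",(.532,-.254,.06),28,560);print(m);cv2.imwrite("pics/z3.png",o)
E
```

```text
[[ 0.4947 -0.2969]
 [ 0.4908 -0.2167]
 [ 0.5717 -0.2115]
 [ 0.5763 -0.293 ]] [ 0.53334533 -0.25453375] [0.08033561 0.08107995 0.08161317]
2.776925642630002
3.6778899923176036
2.8125550182798777
skirt [[ 0.53191388 -0.27616629]
 [ 0.53182024 -0.2326002 ]] [ 0.53186706 -0.25438324]
bar top [ 0.53349314 -0.25449338] [0.0114105  0.0434852  0.01221526]
3.1786246509952742
4.217725135313405
(np.int64(224), np.int64(53), 10.0)
```

View pics/z3.png

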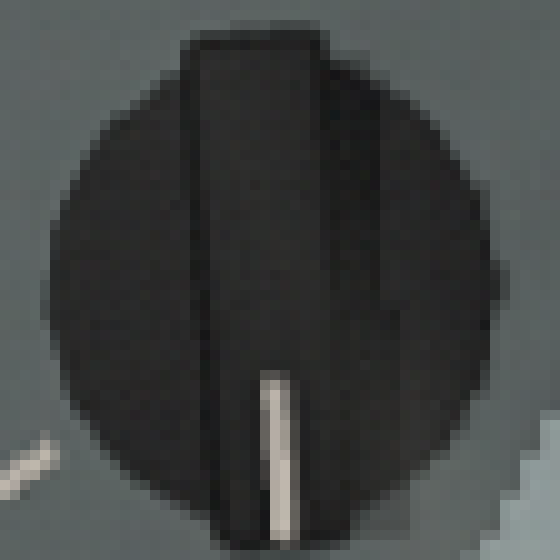

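```bash
python3 - <<'E'
from place import *
x,y,z=.5333,-.2545,.052; a0=93.2
ctrl.move_to([x,y,.15],rot(a0)); f0=favg(); t0=ctrl.observe()["ft_torque"]
ctrl.servo_line([x,y,z],feed=.08); print((ctrl.observe()["force"]-f0).round(2))
ctrl.command_gripper(0.0,40); ctrl.pause(.15); s=ctrl.observe(); print(s["grip_width"],(s["force"]-f0).round(2))
for d in (15,30,45,54,57,59,60,61):
    ctrl.servo_line([x,y,z],rotation=rot(a0-d)) 
    ctrl.pause(.05); s=ctrl.observe(); zz=s["eef_rot"][:,2]
    print(d,round(a0-np.degrees(np.arctan2(zz[1],zz[0])),1),(s["force"]-f0).round(1),(s["ft_torque"]-t0).round(3))
ctrl.pause(.4); print(ctrl.observe()["t"],ctrl.observe()["joint_pos"].round(1))
snap("scene","s10",(280,190,420,295),5)
E
```

```text
[0.42 0.85 0.4 ]
0.012246402719561034 [-2.29 -4.91  2.63]
15 15.0 [-1.3 -6.1  1.7] [-0.808  0.257  0.089]
30 30.0 [-3.1 -5.9  1.1] [-0.93   0.225  0.118]
45 45.0 [-2.6 -7.   1.3] [-1.033  0.346  0.19 ]
54 54.0 [-2.1 -6.8  1.9] [-1.147  0.357  0.156]
57 57.0 [-2.9 -7.2  1.4] [-1.137  0.379  0.236]
59 59.0 [-2.9 -7.5  1.1] [-1.168  0.362  0.243]
60 60.0 [-3.1 -7.2  1.6] [-1.16   0.353  0.25 ]
61 60.9 [-2.9 -7.4  0.9] [-1.178  0.336  0.701]
86.4417 [-33.   37.8  89.   -0.2  53.  -65.2]
```

View pics/s10.png

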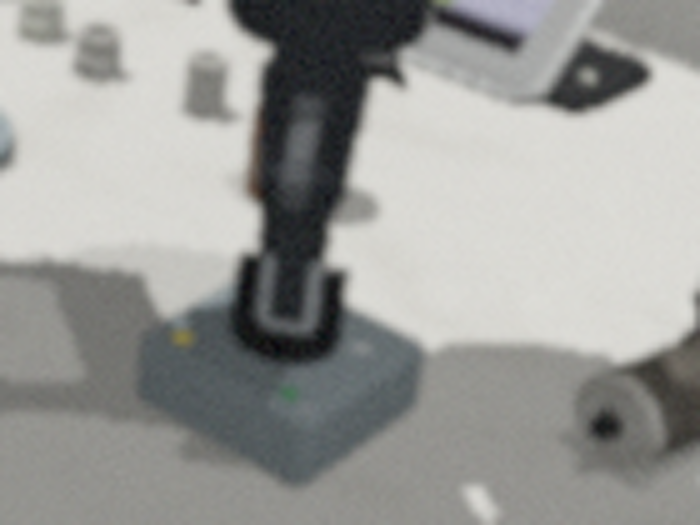

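The moment jumps from 0.25 to 0.70 N m between 60° and 61°, which is the hard stop. Releasing.

```bash
python3 - <<'E'
from place import *
x,y=.5333,-.2545
ctrl.command_gripper(.085); ctrl.pause(.5)
ctrl.servo_line([x,y,.20],feed=.12)
nadir("n3_box",x,y,.067,h=.33,a=90)
o,m=crop("n3_box",(x,y,.05),50,400)
nadir("n3_arb",AX,AY,.07,h=.30,a=90); o2,_=crop("n3_arb",(AX,AY,.05),40,400); cv2.imwrite("pics/z4.png",np.hstack([o,o2]))
ctrl.move_to([.45,.0,.40],rot(90)); ctrl.pause(.5)
snap("scene","s11",(100,100,420,340),2.5); s=ctrl.observe(); print(s["t"],s["force"])
E
```

```text
93.0417 [-0.05659531  0.21261708 -0.04749668]
```

View pics/z4.png

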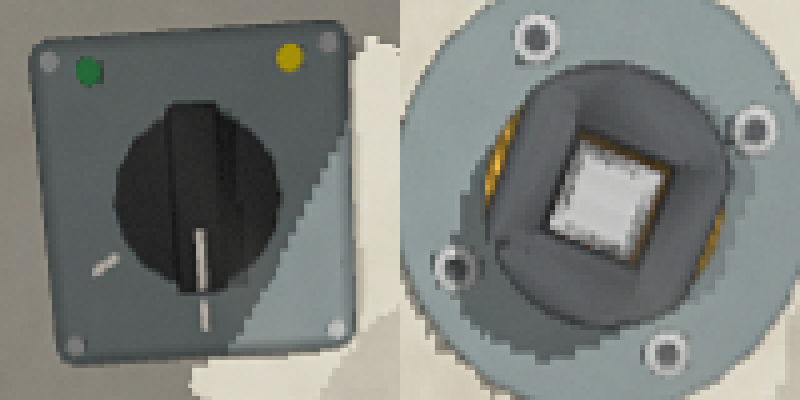

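View pics/s11.png

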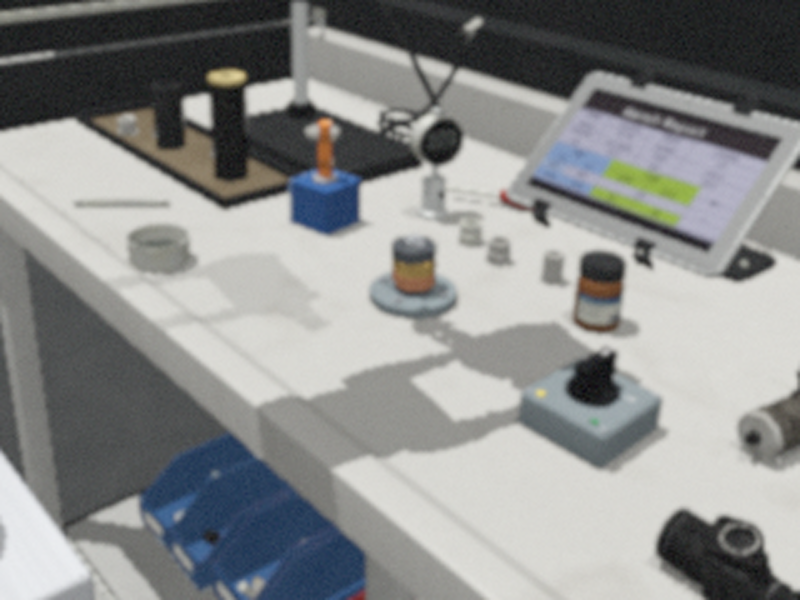

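The knob's pointer is back on its rest mark at (203,300). The stack is flush at (413,265), the dabber is in its stand, and the jar is upright. The pot was nudged aside, from (176,237) to (158,248), after the dip was done, so it no longer matters. Handing in.

```bash
python3 -c "
from station import ctrl
ctrl.finish_job(); print(ctrl.observe()['t'])"
```

```text
the job is handed in; nothing more can be done
the job is handed in; nothing more can be done
```

I did every step in order and handed the job in at about 93 s. The station reports no verdict, so success is judged only from my own checks.

- **Dip and dab:** the dabber's tip went to about 9 mm above the underside of the dish. It then touched the top of the shaft at 69.5 mm, with about 5.6 N, and went back into its stand.
- **Wheels:** copper, brass and steel went onto the shaft in that order. Insertion forces stayed at noise level (about 2 N or less).
- **Knob:** I turned it clockwise to its stop, where the moment jumped from 0.25 to 0.70 N m at 60–61°. After I let go it sprang back to its rest mark.

**Last checks:**
- The three wheels sit flush and centred on the shaft.
- The dabber stands upright with its collar down, and the knob points at its mark.
- The jar is standing, and the arm is clear at 0.40 m height.

The paste dish had shifted a little between the views before and after the wheel and knob work. I took this to be the announced disturbance. It came after the dip, so I left the dish where it was. No check failed.

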